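# Shift a jar mill into third gear

## Task

The bench jar mill is switched off and the next batch is to be run in third gear. With light pushes of the fingertips, without gripping it, bring the gear lever out of the left-hand slot of its H-shaped gate, straight across through neutral, and then forward, away from the robot, fully home into the third slot (far right, three dots), never letting it slip back into the fourth slot (near right). Leave the lever there by itself, and do not disturb the jar on the rollers or the glassware on the bench.

Things in the scene. Friction and masses are not known exactly. Their poses are not given: they have to be found in the camera images.
- mill: Grey jar mill, fixed. Origin on the bench under the gate's centre; x = forward, away from the robot (far slots), y left, z up. Chassis x -135..135, y -110..450, 75 mm high; gear housing x +-120, y -110..90, top at 139 mm; on its left two rollers along y carry the jar, whose top is 271 mm above the bench; motor on its right, y -110..-257, top at 162 mm
- gate_centre (a point): Centre of the aluminium gate plate's top, 144 mm above the bench. H cut-out: two slots along the mill's x, 55 x 14 mm, centred 16 mm left and right of here, joined in the middle by a 14 mm cross slot (neutral); inner corners rounded 4 mm. Dots by the slot ends: one = first (far left), two = second (near left), three = third (far right), four = fourth (near right)
- knob (a point): Centre of the lever's black pear-shaped knob at its widest: 38 mm in diameter, 45 mm tall (26 below, 19 above this point), on a 10 mm steel stick, 168 mm above the pivot, which is 72 mm above the bench under the gate centre. Upright it is 240 mm above the bench; in the slot ends about 50 mm forward or back and 38 mm left or right of the gate centre
- gear_lever: The gear lever above the gate: stick and knob; origin at the pivot, z up the stick. No spring or detent: it stays where it is left. About 3 N at the knob moves it forward or back, about 2 N across; the gate's walls stop it; more than 35 N on it counts as forcing or gripping it
- shift_fore (a joint): Fore-and-aft angle of the lever, rad: 0 in neutral, positive forward (first, third), negative back (second, fourth); the slot ends stop it at about +-0.30
- shift_across (a joint): Sideways angle of the lever, rad: about -0.22 in the left-hand slot, +0.22 in the right-hand slot; free to change only while shift_fore is within about 0.03 of zero (slightly farther off, the rounded corners guide it in). It starts in the left-hand slot, at any fore-and-aft angle
- mill_jar: White ceramic milling jar, 160 mm in diameter and 170 mm long plus steel lid, lying loose along the mill's y on the two rollers; origin on its axis near its middle. Not to be disturbed
- conical_flask: Glass conical flask, 82 mm across the foot, 122 mm high, standing loose on the bench beyond the mill's gear housing; origin at the centre of its underside. Not to be disturbed
- sample_jar: Glass jar with steel cap, 64 mm in diameter, 85 mm high, standing loose on the bench beyond the mill, to the left; origin at the centre of its underside. Not to be disturbed
- beaker: Glass beaker, 66 mm in diameter, 85 mm high, standing loose by the motor, to the right; origin at the centre of its underside. Not to be disturbed

How it is judged:
On the way, in this order (a step that is already met when the one before it is completed fails the run):
1. the lever has been brought across to the right-hand side, still in neutral (value of joint shift_across above 0.15 rad and value of joint shift_fore between -0.12 and 0.12 rad).
2. the lever has gone forward, fully home in the third slot (value of joint shift_fore above 0.25 rad and value of joint shift_across above 0.15 rad), for 0.2 s.
At the end, for the whole second after the job is handed in: The lever stands at rest in the third slot: fore-and-aft angle above 0.25 rad (the end of the slot is at about 0.30) and sideways angle above 0.15 rad; the jar, flask, sample jar and beaker are within 20 mm of where they stood (all of step 2 and velocity of joint shift_fore between -0.05 and 0.05 rad/s and distance of each of mill_jar, conical_flask, sample_jar, beaker from where it was at the start of the episode below 0.02 m); the robot touches nothing.
It fails at once if the lever slips back into the fourth slot (near right) (value of joint shift_across above 0.1 rad and value of joint shift_fore below -0.12 rad).
It fails at once if the lever is gripped or forced (fingers press on it with more than 35 N in all) (contact force between the fingers and gear_lever above 35 N).
It fails at once if the jar, flask, sample jar or beaker is lifted, knocked or shifted by more than 20 mm (distance of any of mill_jar, conical_flask, sample_jar, beaker from where it was at the start of the episode above 0.02 m).
It also fails if it takes over 51 s, if anything falls off the work surface, if the arm or the gripper's body presses on something with over 40 N, if the wrist force passes 120 N, or if a joint passes its speed limit or range.

## Robot

A 6-joint arm with a two-finger parallel gripper is mounted at the origin on the work surface. World frame = base frame: x ahead of the robot, y to its left, z up, the work surface at z = 0. Lengths are in m, angles in rad, forces in N, time in s.
With the tool pointing down it reaches from about 0.375 to 0.9 m from the base axis. Payload 3.1 kg.
Tool frame: the origin (TCP) lies at the very end of the fingers, on their centre line; the grasp point (between the pads) lies 19 mm behind it; z points along the fingers, y is the direction in which the jaws open and shut (so a half turn about z gives the same grasp; the last joint's range is limited). The gripper opens to 85 mm and grips with 20 to 120 N. Pads are 22 mm wide; open, the fingers measure 114 mm over their backs; the gripper's body (76 mm by 85 mm) begins 54 mm behind the grasp point. The pads swing forward as they close: fully open they stand 13 mm farther back than shut.
Start: joints at [-1.323, 0.527, 1.433, -0, 1.181, -0.178], TCP at [0.259, -0.569, 0.231] pointing down, gripper open.
Joint ranges: [-3.08, 3.08], [-0.75, 2.2], [0.22, 2.44], [-1.43, 4.57], [0, 2.65], [-2.85, 2.85]. Speed limits (rad/s): [2.79, 2.79, 3.14, 3.14, 3.14, 3.14].

## Interface

Orientations are given as a unit quaternion [x, y, z, w].
In Python, from station import * gives the robot as it stands.
- The arm moves only by the tool jog_arm, never from a script. Its argument "motion" is a list of rows, each a list of 5 numbers: the shift along the world's x, y, z in cm, then the turn about the world's z in degrees, then the closure in counts, from 0 (fully open) to 255 (shut). In form: [[tx, ty, tz, yaw, jaw], ...]. A call has 1 to 10 rows; each row shifts and turns the pose as measured when the row begins; what a row does not reach is not made up. A row lasts 1/12 s, in which the tool goes at most 41.7 mm and 7.16 degrees, less where a joint would pass 70% of its speed; a pose out of reach is approached as far as the arm can. A call with a gripper value outside its range is refused whole. The fingers move at their own pace and stop on an object; "squeeze" is the grip in N (left out, the last holds). Time passes only in rows, so rows that do not move let the fingers close. It gives the time, the measured TCP pose, the force and the opening at its end, in the units of the state.
- sense(): the state, without advancing time (a new reading comes with each control period).
- snapshot(name): name is "scene" or "top" or "wrist"; returns a dict with "img" (384x512x3 uint8, red, green, blue), "depth" (384x512 float32, m along the optical axis (not along the pixel's ray), 0 where there is no reading), "intrinsics" (3x3 intrinsics, pixels), "eye" and "attitude" of the camera in the world. Camera axes: x right, y down, z forward; pixel columns grow to the right and rows downward; lengths in m; the calibration is good to about 2 mm. A picture is of the moment at which its call begins.
- sign_off(): hands the job in, once; it reports no verdict.
The state is a dict: "t": time; "q": joint angles; "qd": joint speeds; "tau": joint torques, N m; "tcp_pos": TCP position; "tool_rot": TCP orientation; "force": force on the tool from outside, world axes, zero at the start; "ft_torque": the same for the moment, N m; "finger_gap": opening from 0.0 (shut) to 1.0 (fully open).
Only numpy, scipy, OpenCV 4.12 (cv2) and the standard library are available. Lean on these libraries where they do the work, as an engineer would, in place of code of your own. Each camera call takes 0.05 s, during which the arm holds its last target.

## Working session

There is one attempt and no reset: what is moved stays moved. The work goes in short steps, Python scripts to look and compute and a tool call to move; the robot and the scene stay as the last step left them, time stands still between calls to the robot, and variables do not carry over. Pictures are saved under pics/ and viewed, and the job is handed in when it is done.

Besides the shell and the picture viewer there is one more tool, called after "Call:" as a command line: name --pt "numbers of a row" for each row, then --argument value for the rest. jog_arm: Moves the arm, as the interface text tells. Its arguments: {"type":"object","properties":{"motion":{"type":"array","items":{"type":"array","items":{"type":"number"}}},"squeeze":{"type":"number"}},"required":["motion"]}

```bash
mkdir -p pics; cat > h.py <<'E'
from station import *
import numpy as np, cv2
from scipy.spatial.transform import Rotation as R
def rot(a):
    a=np.array(a); return a if a.shape==(3,3) else R.from_quat(a).as_matrix()
def cloud(s):
    K=np.array(s["intrinsics"]);d=s["depth"];v,u=np.mgrid[:d.shape[0],:d.shape[1]]
    p=np.stack([(u-K[0,2])/K[0,0]*d,(v-K[1,2])/K[1,1]*d,d],-1)
    return p@rot(s["attitude"]).T+np.array(s["eye"])
def save(s,n,crop=None,f=1):
    im=s["img"][:,:,::-1]
    if crop: im=im[crop[1]:crop[3],crop[0]:crop[2]]
    cv2.imwrite("pics/"+n,cv2.resize(im,None,fx=f,fy=f,interpolation=cv2.INTER_CUBIC))
E
python3 - <<'E'
from h import *
import pickle
print(sense())
for n in("scene","top"):
    s=snapshot(n);save(s,n+"0.png",f=1.5);pickle.dump(s,open(n+"0.pkl","wb"));print(s["eye"],s["attitude"],s["intrinsics"])
E
```

```text
{'t': 0.0, 'q': array([-1.32248592e+00,  5.28456874e-01,  1.43390237e+00, -2.61520693e-05,
        1.18138208e+00, -1.78502389e-01]), 'qd': array([ 0.00272501,  0.00046812, -0.00108279, -0.00015086,  0.00075978,
        0.00053787]), 'tau': array([ 1.51881586e-04, -4.42346227e+01, -1.78020483e+01, -1.82121362e-04,
        8.39654880e-03,  3.00779028e-06]), 'tcp_pos': array([ 0.25857332, -0.56822139,  0.2303393 ]), 'tool_rot': array([ 9.77313526e-01,  2.11794988e-01, -4.95752256e-05, -1.07325562e-03]), 'force': array([0.45051211, 0.06837786, 0.1031753 ]), 'ft_torque': array([-0.00766488,  0.02203185,  0.01343768]), 'finger_gap': 0.9990481945096159}
[1.05945302 0.40234155 0.68237383] [ 0.37074502  0.8113951  -0.41319196 -0.18291672] [[353.34142119   0.         259.67739988]
 [  0.         353.34142119 189.69640828]
 [  0.           0.           1.        ]]
[ 0.4283845  -0.0638179   1.53643574] [-0.6991864   0.71378964 -0.02970737  0.02757152] [[499.28775295   0.         253.32746523]
 [  0.         499.28775295 186.88655549]
 [  0.           0.           1.        ]]
```

View pics/scene0.png

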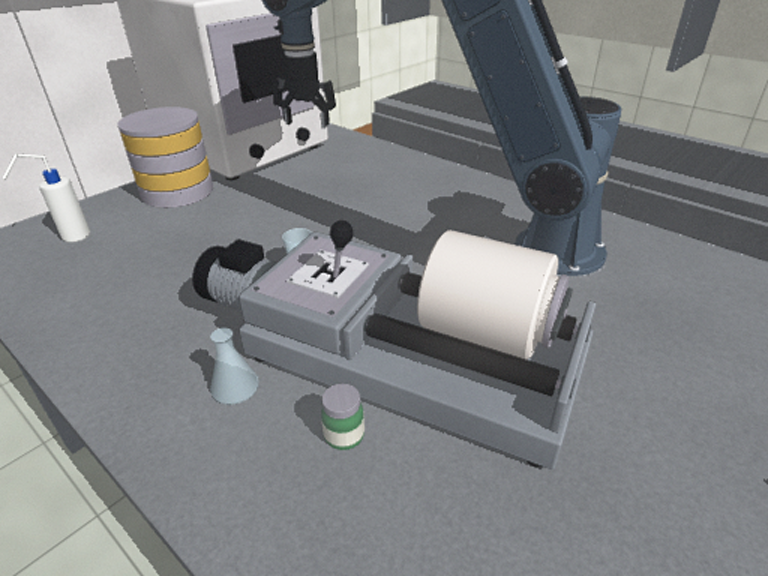

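View pics/top0.png

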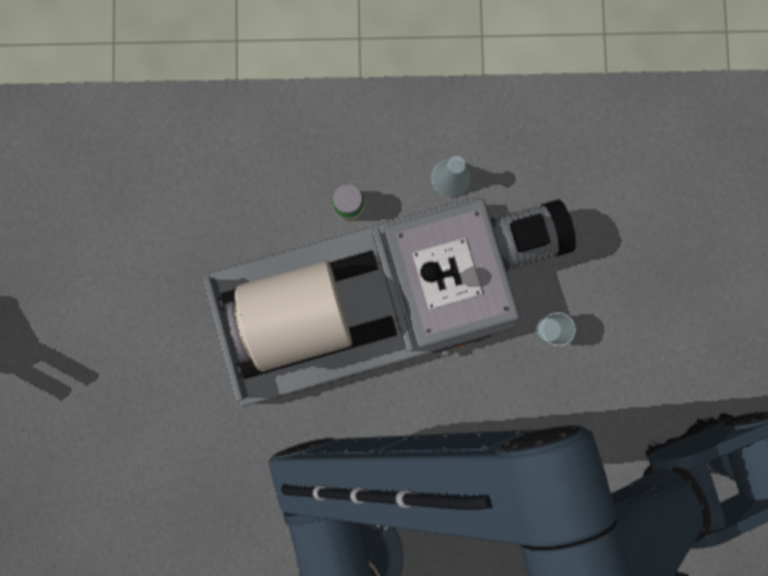

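```bash
python3 - <<'E'
from h import *
import pickle
s=pickle.load(open("top0.pkl","rb"));P=cloud(s)
save(s,"topc.png",(245,125,355,240),6)
# fit rectangle of housing: points with z in .13-.15
m=(abs(P[...,2]-.139)<.008)
m[:, :250]=0;m[:,350:]=0;m[:125]=0;m[240:]=0
q=P[m][:,:2].astype(np.float32);print(len(q),np.median(P[m][:,2]))
mm=cv2.morphologyEx(m.astype(np.uint8),cv2.MORPH_OPEN,np.ones((7,7)))>0
q=P[mm][:,:2].astype(np.float32)
print(cv2.minAreaRect(q),cv2.boxPoints(cv2.minAreaRect(q)))
k=(P[...,2]>.2)&(P[...,0]>.4)
k[:,:270]=0;k[:,340:]=0;k[240:]=0
print("knob",P[k].mean(0),P[k][:,2].max(),k.sum(),np.argwhere(k).mean(0))
s2=pickle.load(open("scene0.pkl","rb"));P2=cloud(s2)
k=(P2[...,2]>.212)&(P2[...,2]<.27); k[:,:190]=0;k[:,250:]=0;k[:130]=0
print("scene knob",P2[k].mean(0),k.sum(),P2[k].max(0))
Q=P2[k]; A=np.c_[2*Q,np.ones(len(Q))];c=np.linalg.lstsq(A,(Q**2).sum(1),rcond=None)[0];print("sphere",c[:3],np.sqrt(c[3]+c[:3]@c[:3]))
save(s2,"scenec.png",(150,120,290,260),5)
E
```

```text
6279 0.1396140770577281
((0.5567443370819092, -0.20533452928066254), (0.23968416452407837, 0.20325744152069092), 14.735837936401367) [[ 0.4149934  -0.13753188]
 [ 0.4666946  -0.33410397]
 [ 0.69849527 -0.27313718]
 [ 0.6467941  -0.07656509]]
knob [ 0.51415863 -0.13054168  0.61156038] 1.5364357444255257 231 [162.995671   293.07792208]
scene knob [ 0.55539249 -0.14984144  0.24221178] 213 [ 0.56695017 -0.13721764  0.25763234]
sphere [ 0.54733759 -0.15794801  0.23687885] 0.02014712197092448
```

View pics/topc.png

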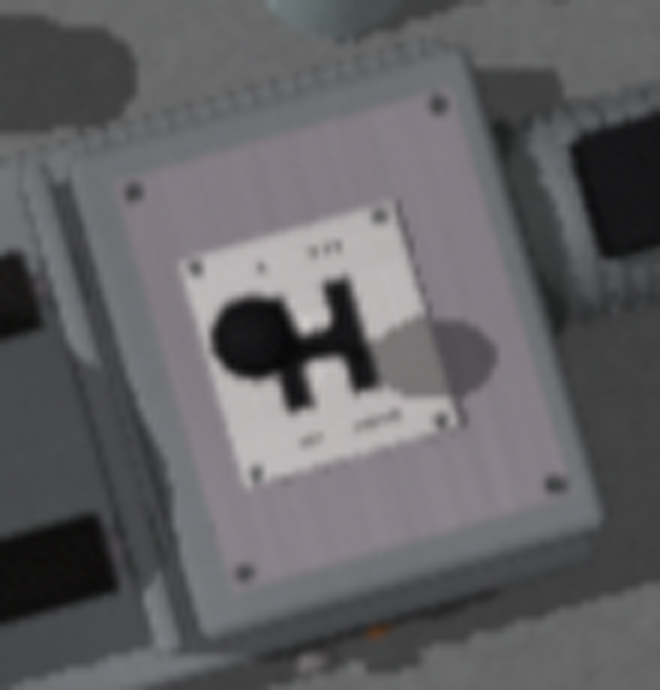

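View pics/scenec.png

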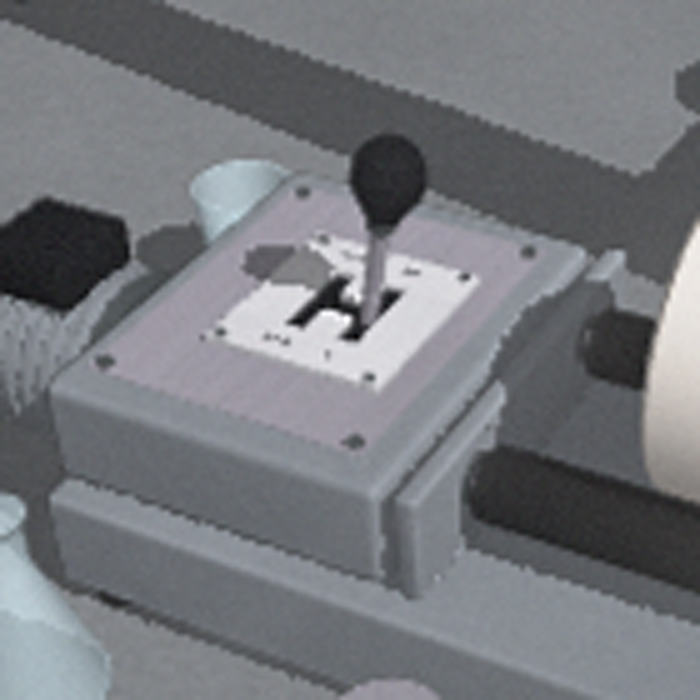

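```bash
cat >> h.py <<'E'
def px(s,u,v,z):
    K=np.array(s["intrinsics"]);r=rot(s["attitude"])@np.array([(u-K[0,2])/K[0,0],(v-K[1,2])/K[1,1],1]);e=np.array(s["eye"])
    return e+r*(z-e[2])/r[2]
E
python3 - <<'E'
from h import *
import pickle
s=pickle.load(open("top0.pkl","rb"))
def f(l,crop,k,z): return [px(s,(u+.5)/k+crop[0]-.5,(v+.5)/k+crop[1]-.5,z) for u,v in l]
c=f([(195,268),(380,216),(442,420),(257,473)],(245,125),6,.144)
c=np.array(c);print(c.mean(0));d=c[0]-c[1]+c[3]-c[2];print("yaw",np.degrees(np.arctan2(-d[0],d[1])))
c=np.array(f([(135,192),(438,104),(556,485),(245,572)],(245,125),6,.139));print(c.mean(0));d=c[0]-c[1]+c[3]-c[2];print("yaw",np.degrees(np.arctan2(-d[0],d[1])))
d=c[0]-c[3]+c[1]-c[2];print("yaw",np.degrees(np.arctan2(d[1],d[0])))
print("knob",f([(251,337)],(245,125),6,.24))
E
```

```text
[ 0.55283889 -0.19364822  0.144     ]
yaw 14.691546583669375
[ 0.55621085 -0.20588003  0.139     ]
yaw 14.759666314259773
yaw 15.011612779617419
knob [array([ 0.54789321, -0.15544685,  0.24      ])]
```

Call:
jog_arm --pt "0 0 4 0 255" --pt "0 0 3 -5 255" --pt "2 3 2 -4.6 255" --pt "2.5 3.2 0 0 255" --pt "2.5 3.2 0 0 255" --pt "2.5 3.2 0 0 255" --pt "2.5 3.2 0 0 255" --pt "2.5 3.2 0 0 255" --pt "2.5 3.2 0 0 255" --pt "2.5 3.2 0 0 255"

```text
t: 0.93
tcp_pos: [0.4512, -0.3103, 0.3183]
tool_rot: [0.993, 0.116, 0.001, -0.004]
force: [1.3, 0.5, -0.1]
finger_gap: -0.001
```

Call:
jog_arm --pt "1.4 3.3 0 1.5 255" --pt "1.4 3.3 0 0 255" --pt "1.4 3.3 0 0 255" --pt "1.4 3.3 0 0 255" --pt "1.4 3.3 0 0 255" --pt "1.2 3.0 0 0 255" --pt "0 0 0 0 255"

```text
t: 1.52
tcp_pos: [0.5377, -0.0977, 0.3155]
tool_rot: [0.991, 0.134, -0.0, -0.007]
force: [-0.1, -0.1, 0.2]
finger_gap: -0.004
```

```bash
python3 - <<'E'
from h import *
import pickle
st=sense();print(st["tcp_pos"],R.from_quat(st["tool_rot"]).as_matrix())
s=snapshot("wrist");save(s,"w1.png",f=1.5);s=snapshot("scene");save(s,"s1.png",f=1.5)
s=pickle.load(open("top0.pkl","rb"));P=cloud(s);m=(P[...,2]>.24)&(P[...,2]<.3);m[:,:150]=0;m[:,250:]=0;m[260:]=0
f=np.array([.967,.2554]);l=np.array([-.2554,.967]);q=P[m][:,:2]-[.5535,-.1947];print((q@l).min(),(q@l).max())
E
```

```text
[ 0.53768456 -0.09765786  0.31547294] [[ 0.96423293  0.26504446 -0.00250989]
 [ 0.26505284 -0.96412828  0.01427074]
 [ 0.00136253 -0.01442558 -0.99989502]]
0.20552704623537277 0.39752055702835287
```

View pics/w1.png

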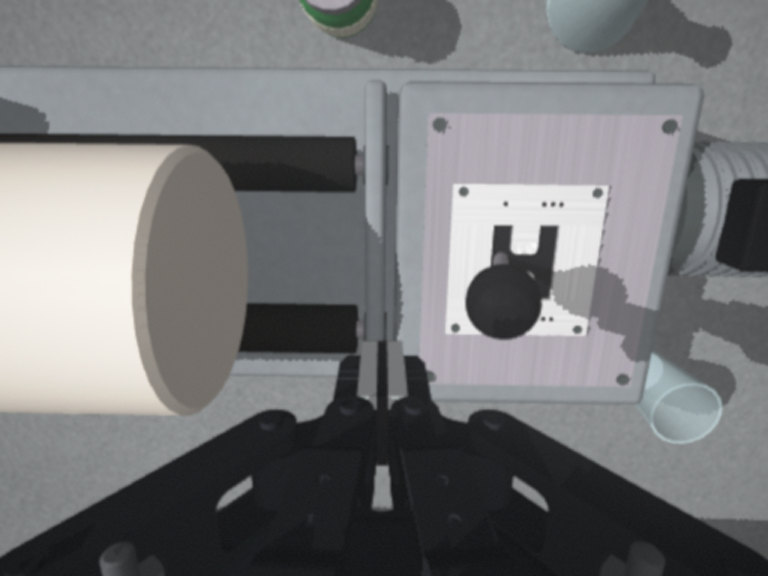

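View pics/s1.png

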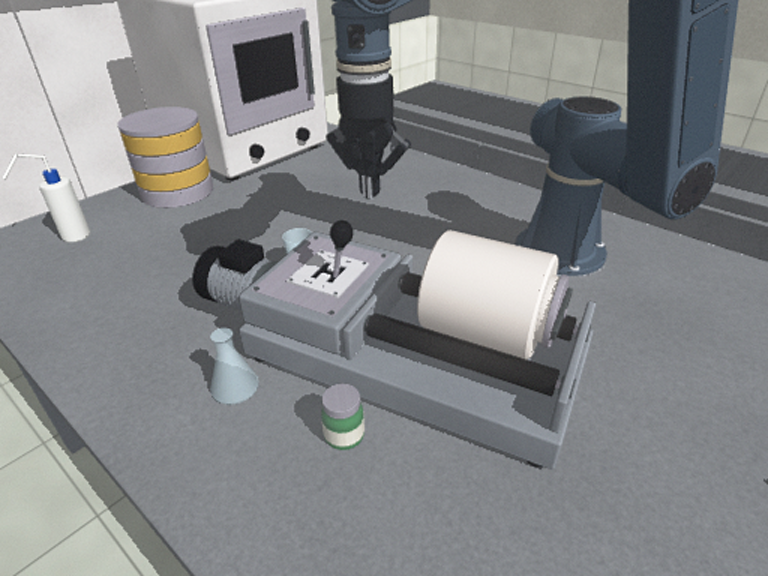

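Call:
jog_arm --pt "-0.5 -0.1 -3 0.5 255" --pt "0 0 -3 0 255" --pt "0 0 -2.5 0 255" --pt "0 0 -1 0 255" --pt "0 0 0 0 255"

```text
t: 2.03
tcp_pos: [0.5308, -0.1097, 0.2186]
tool_rot: [0.991, 0.135, 0.001, -0.002]
force: [1.0, 0.2, 0.2]
finger_gap: 0.005
```

```bash
cat >> h.py <<'E'
F=np.array([.967,.2554]);L=np.array([-.2554,.967]);G=np.array([.5535,-.1947])
def mill(p): d=np.array(p)[:2]-G; return [round(float(1000*x),1) for x in(d@F,d@L)]
E
python3 - <<'E'
from h import *
st=sense();print(st["tcp_pos"],mill(st["tcp_pos"]),st["tool_rot"])
s=snapshot("wrist");save(s,"w2.png",f=1.5);s=snapshot("scene");save(s,"s2.png",(150,100,310,260),4)
E
```

```text
[ 0.53075091 -0.10970113  0.21863079] [-0.3, 88.0] [ 9.90888274e-01  1.34663883e-01  7.53412860e-04 -2.34488376e-03]
```

View pics/w2.png

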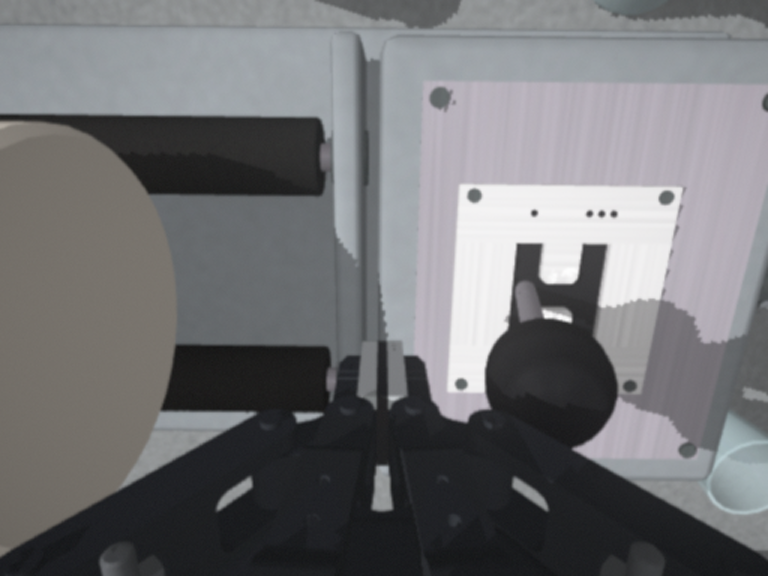

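View pics/s2.png

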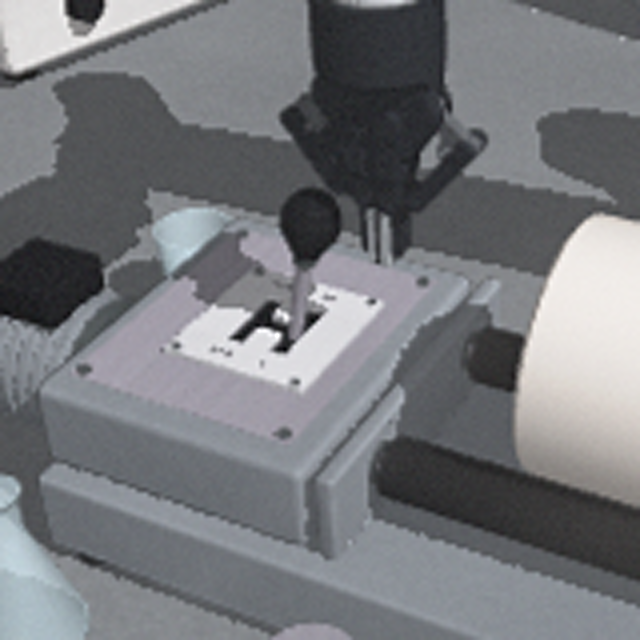

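```bash
python3 - <<'E'
import cv2
i=cv2.imread("pics/w2.png")[220:420,430:700];cv2.imwrite("pics/w2c.png",cv2.resize(i,None,fx=2.9,fy=2.9,interpolation=2))
E
```

```text
(no output)
```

View pics/w2c.png

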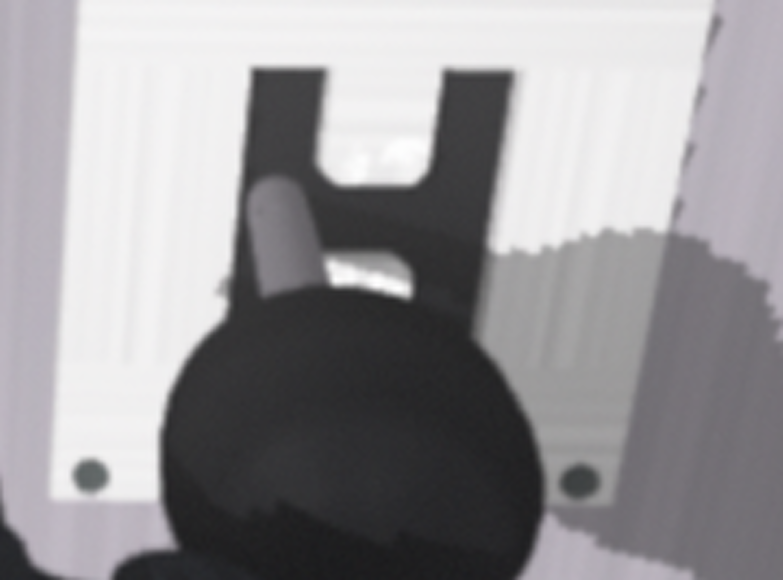

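Call:
jog_arm --pt "0.23 -0.87 0 0 255" --pt "0.13 -0.48 0 0 255" --pt "0.13 -0.48 0 0 255" --pt "0.13 -0.48 0 0 255" --pt "0.13 -0.48 0 0 255" --pt "0.13 -0.48 0 0 255"

```text
t: 2.63
tcp_pos: [0.5427, -0.1462, 0.2264]
tool_rot: [0.991, 0.133, 0.005, -0.001]
force: [-1.1, 3.5, 2.0]
finger_gap: 0.002
```

```bash
cat >> h.py <<'E'
def knob():
    out=[]
    s2=snapshot("scene");P2=cloud(s2);im=s2["img"].max(2)
    return s2,P2
E
python3 - <<'E'
from h import *
st=sense();print(st["tcp_pos"],mill(st["tcp_pos"]),st["force"])
s=snapshot("scene");save(s,"s3.png",(150,100,310,260),4)
s=snapshot("wrist");save(s,"w3.png",f=1.5)
E
```

```text
[ 0.54267669 -0.14623027  0.22637221] [1.9, 49.6] [-1.06217479  3.53906995  2.03660775]
```

View pics/w3.png

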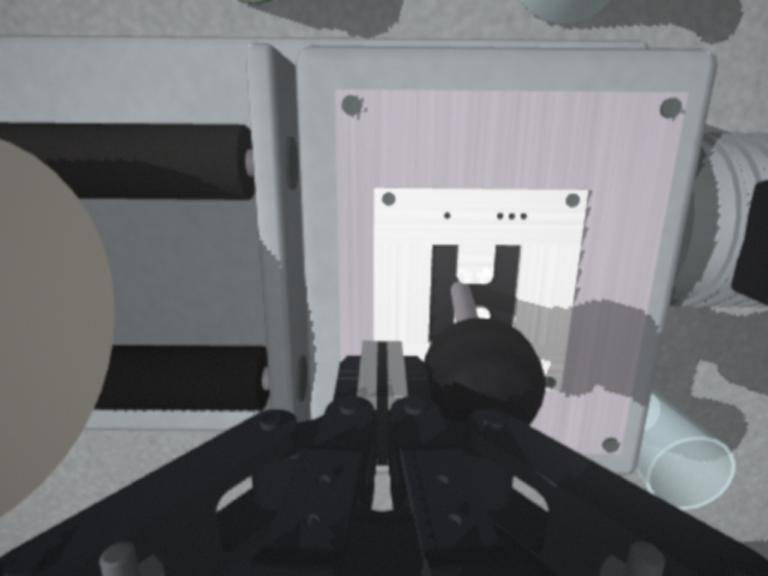

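View pics/s3.png

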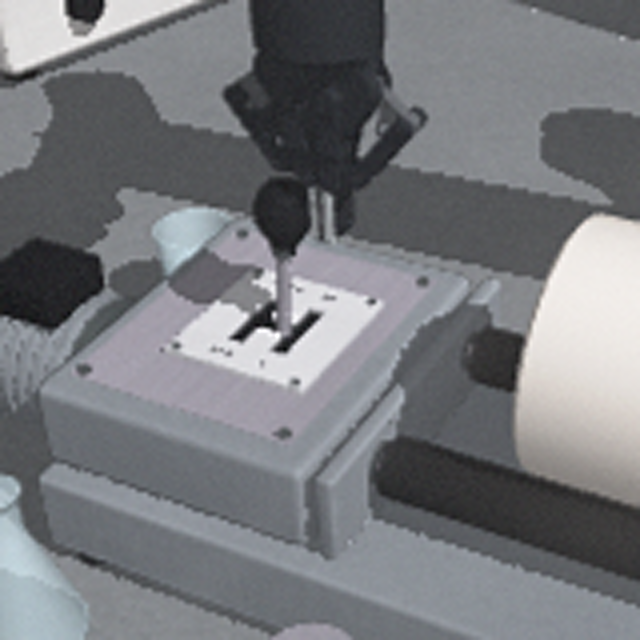

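Call:
jog_arm --pt "0.13 -0.48 -0.3 0 255" --pt "0.13 -0.48 -0.3 0 255" --pt "0.13 -0.48 -0.2 0 255" --pt "0.13 -0.48 -0.1 0 255" --pt "0.13 -0.48 -0.1 0 255" --pt "0.13 -0.48 -0.1 0 255" --pt "0.13 -0.48 -0.1 0 255"

```text
t: 3.32
tcp_pos: [0.5532, -0.1828, 0.2133]
tool_rot: [0.991, 0.134, 0.006, -0.001]
force: [-2.0, 2.3, 5.7]
finger_gap: -0.002
```

```bash
python3 - <<'E'
from h import *
st=sense();print(st["tcp_pos"],mill(st["tcp_pos"]),st["force"])
s=snapshot("scene");save(s,"s4.png",(150,100,310,260),4)
s=snapshot("wrist");save(s,"w4.png",f=1.5)
E
```

```text
[ 0.55317986 -0.18275895  0.21332728] [2.7, 11.6] [-2.04967853  2.32107293  5.72180314]
```

View pics/w4.png

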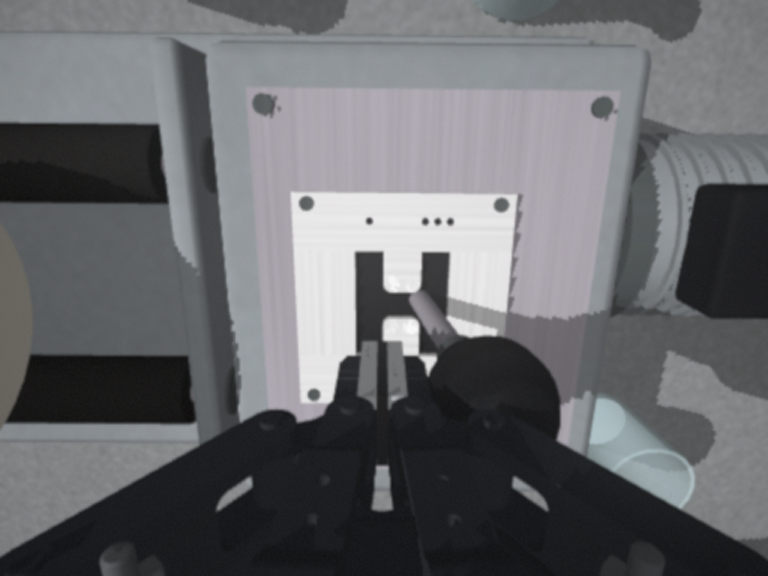

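Call:
jog_arm --pt "0.13 -0.48 0.2 0 255" --pt "0.13 -0.48 0.1 0 255" --pt "0.1 -0.38 0 0 255"

```text
t: 3.67
tcp_pos: [0.5562, -0.1964, 0.2147]
tool_rot: [0.991, 0.134, 0.005, -0.002]
force: [-0.3, 1.9, -0.6]
finger_gap: 0.003
```

```bash
python3 - <<'E'
from h import *
st=sense();print(st["tcp_pos"],mill(st["tcp_pos"]),st["force"])
s=snapshot("scene");save(s,"s5.png",(150,100,310,260),4)
s=snapshot("wrist");save(s,"w5.png",f=1.5)
E
```

```text
[ 0.55615064 -0.19641777  0.21470572] [2.1, -2.3] [-0.33376369  1.91265533 -0.64800781]
```

View pics/w5.png

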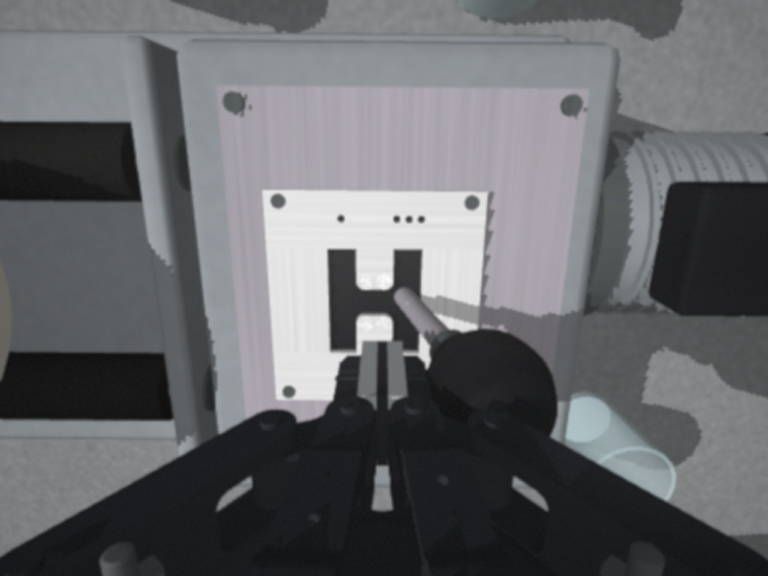

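View pics/s5.png

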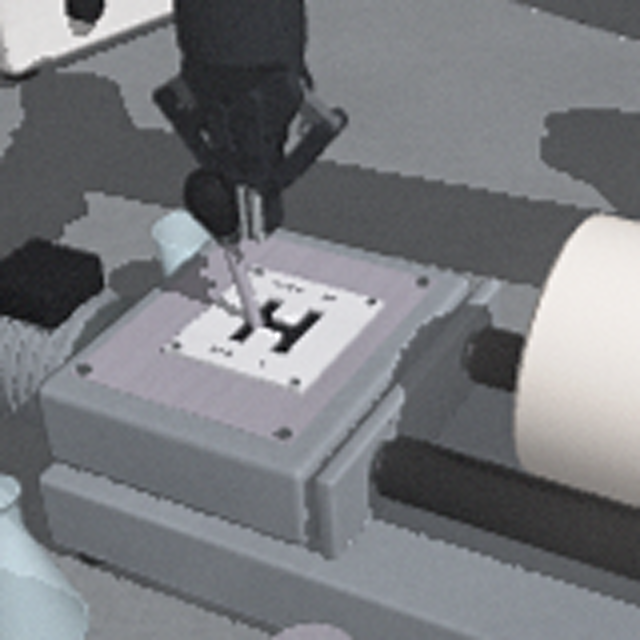

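```bash
cat >> h.py <<'E'
def kn(z0=.225):
    s=snapshot("scene");P=cloud(s);im=s["img"].astype(int)
    k=(P[...,2]>z0)&(P[...,2]<.27)&(np.linalg.norm(P[...,:2]-G,axis=-1)<.1)&(im.max(2)<70)
    n,lab,stt,c=cv2.connectedComponentsWithStats(k.astype(np.uint8));
    for i in range(1,n):
        if stt[i,4]<30: continue
        Q=P[lab==i];A=np.c_[2*Q,np.ones(len(Q))];c=np.linalg.lstsq(A,(Q**2).sum(1),rcond=None)[0]
        # fixed radius fit
        from scipy.optimize import least_squares
        r=least_squares(lambda x:np.linalg.norm(Q-x,axis=1)-.019,Q.mean(0)-[.01,.01,.01],loss="soft_l1",f_scale=.001)
        print(stt[i],"mean",mill(Q.mean(0)),"fit",r.x.round(4),mill(r.x),np.sqrt(2*r.cost/len(Q)).round(4))
E
python3 - <<'E'
from h import *
kn()
E
```

```text
[195 139  29  19 311] mean [12.1, -13.2] fit [ 0.5688 -0.2001  0.2486] [13.4, -9.1] 0.0036
```

```bash
sed -i 's/def kn(z0=.225):/def kn(z0=.225,u1=999):/; s/    n,lab,stt/    k[:,u1:]=0\n    n,lab,stt/' h.py
python3 - <<'E'
from h import *
kn(.225,207)
E
```

```text
[195 139  12  17 161] mean [15.8, -29.2] fit [ 0.566  -0.2269  0.2395] [3.8, -34.3] 0.002
```

Call:
jog_arm --pt "-0.3 1.0 0 0 255" --pt "-0.3 1.0 0 0 255" --pt "-1.8 -0.4 0.2 -0.5 255" --pt "-2.2 -0.5 0 0 255" --pt "-1.9 -0.5 0 0 255" --pt "0 0 0 0 255"

```text
t: 4.37
tcp_pos: [0.4896, -0.1871, 0.2178]
tool_rot: [0.991, 0.132, 0.006, 0.001]
force: [-0.1, 0.0, -0.3]
finger_gap: 0.004
```

```bash
python3 - <<'E'
from h import *
st=sense();print(st["tcp_pos"],mill(st["tcp_pos"]),st["force"],st["tool_rot"])
kn(.225)
s=snapshot("wrist");save(s,"w6.png",f=1.5)
E
```

```text
[ 0.48956292 -0.18706315  0.21781455] [-59.9, 23.7] [-0.08559571  0.04172929 -0.29813735] [0.99126122 0.13176056 0.00624187 0.00117673]
[223 130  21  18 123] mean [-53.6, 28.2] fit [ 0.4868 -0.1886  0.2526] [-62.9, 22.9] 0.0027
[195 141  16  15 185] mean [12.5, -27.7] fit [ 0.5663 -0.2272  0.2378] [4.1, -34.7] 0.001
```

View pics/w6.png

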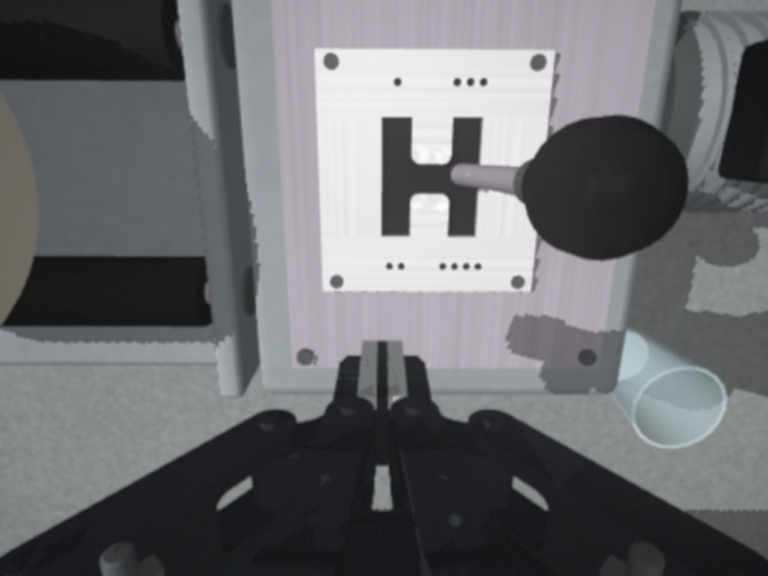

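Call:
jog_arm --pt "0.5 -1.9 0 0.3 255" --pt "0.5 -1.9 0 0 255" --pt "0.4 -1.5 0 0 255" --pt "0 0 -0.1 0 255"

```text
t: 4.8
tcp_pos: [0.512, -0.2406, 0.2192]
tool_rot: [0.991, 0.137, 0.011, 0.004]
force: [1.0, 0.5, 0.3]
finger_gap: 0.002
```

```bash
python3 - <<'E'
from h import *
st=sense();print(st["tcp_pos"],mill(st["tcp_pos"]),st["force"],st["tool_rot"])
kn(.225)
E
```

```text
[ 0.51204023 -0.24057811  0.21919177] [-51.8, -33.8] [0.98749551 0.5174524  0.28710393] [0.99053099 0.13674546 0.01142199 0.00430984]
[203 128  20  16 105] mean [-46.3, -28.8] fit [ 0.5115 -0.242   0.2523] [-52.7, -35.0] 0.0026
[195 141  16  16 188] mean [12.6, -27.9] fit [ 0.5661 -0.2272  0.238 ] [3.9, -34.6] 0.0009
```

Call:
jog_arm --pt "0.8 0.17 0 0 255" --pt "0.8 0.17 0 0 255" --pt "0.6 0.13 0 0 255" --pt "0.5 0.1 0 0 255" --pt "0.5 0.1 0 0 255" --pt "0.5 0.1 0 0 255"

```text
t: 5.35
tcp_pos: [0.5498, -0.2262, 0.2184]
tool_rot: [0.99, 0.139, 0.008, 0.002]
force: [-3.2, -1.5, 0.3]
finger_gap: -0.001
```

```bash
python3 - <<'E'
from h import *
st=sense();print(st["tcp_pos"],mill(st["tcp_pos"]),st["force"],st["tool_rot"])
kn(.225)
s=snapshot("wrist");save(s,"w7.png",f=1.5)
E
```

```text
[ 0.54983989 -0.22622531  0.21836747] [-11.6, -29.6] [-3.21863702 -1.48260185  0.28858126] [0.99026736 0.13894574 0.00768587 0.00235895]
[192 135  25  24 295] mean [14.3, -26.1] fit [ 0.5709 -0.2204  0.2458] [10.3, -29.3] 0.0033
```

View pics/w7.png

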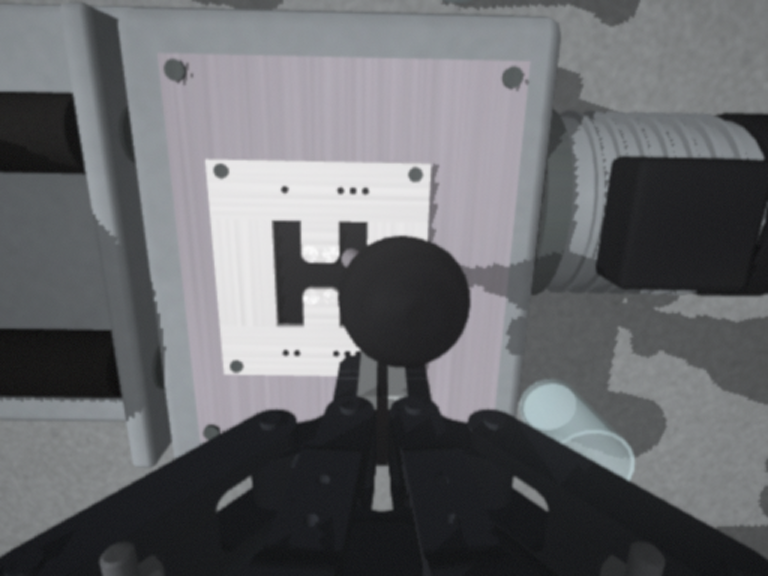

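Call:
jog_arm --pt "0.52 0.05 0 0 255" --pt "0.52 0.05 0 0 255" --pt "0.52 0.08 0 0 255" --pt "0.5 0.1 0 0 255"

```text
t: 5.78
tcp_pos: [0.5691, -0.2212, 0.217]
tool_rot: [0.99, 0.138, 0.005, -0.001]
force: [-3.2, 0.3, -0.5]
finger_gap: -0.002
```

```bash
python3 - <<'E'
from h import *
st=sense();print(st["tcp_pos"],mill(st["tcp_pos"]),st["force"],st["tool_rot"])
s=snapshot("wrist");save(s,"w8.png",f=1.5)
s=snapshot("scene");save(s,"s8.png",(150,100,310,260),4)
E
```

```text
[ 0.56908498 -0.22124754  0.21702372] [8.3, -29.7] [-3.20984003  0.254573   -0.45475094] [ 9.90355191e-01  1.38454769e-01  5.13892841e-03 -6.81061823e-04]
```

View pics/w8.png

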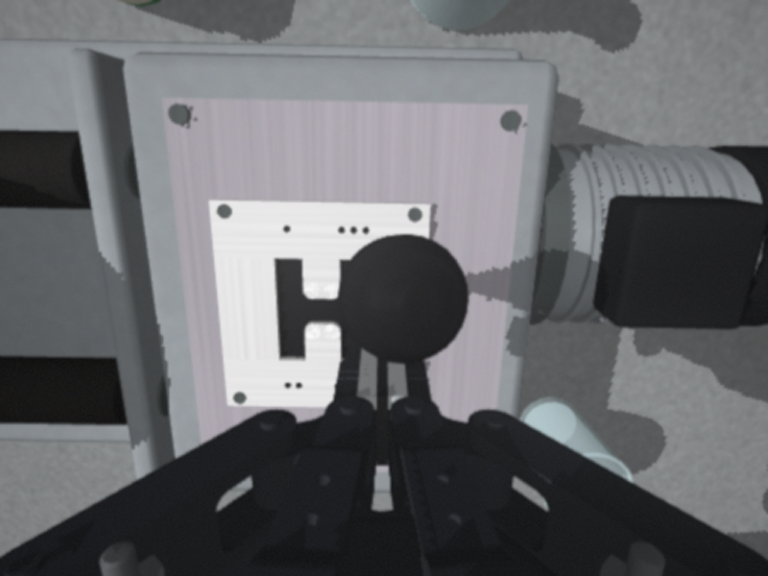

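View pics/s8.png

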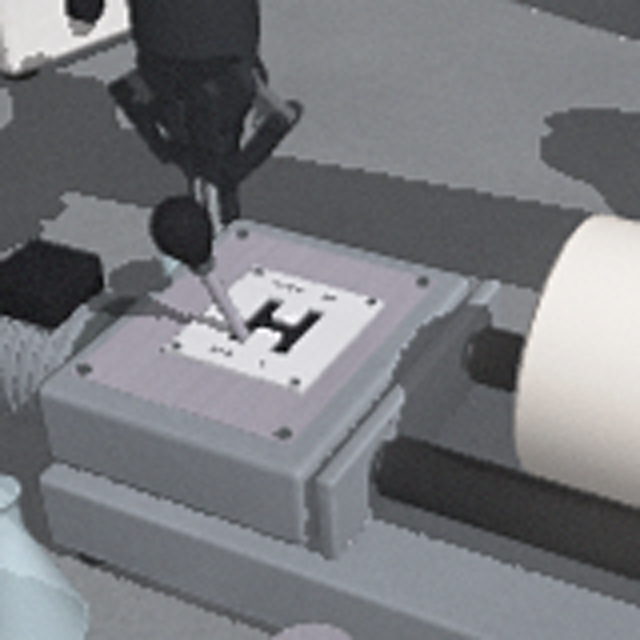

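Call:
jog_arm --pt "0.38 0.08 0 0 255" --pt "0.35 0.08 0 0 255"

```text
t: 6.05
tcp_pos: [0.5765, -0.2192, 0.216]
tool_rot: [0.99, 0.139, 0.005, -0.001]
force: [-3.3, 0.1, -0.8]
finger_gap: 0.004
```

Call:
jog_arm --pt "0.28 0.07 0 0 255"

```text
t: 6.13
tcp_pos: [0.5791, -0.2183, 0.2156]
tool_rot: [0.99, 0.139, 0.004, -0.001]
force: [-3.9, -1.3, -0.9]
finger_gap: -0.0
```

Call:
jog_arm --pt "0.25 0.06 0 0 255"

```text
t: 6.22
tcp_pos: [0.5803, -0.218, 0.2152]
tool_rot: [0.99, 0.139, 0.002, -0.002]
force: [-9.1, -2.9, 2.7]
finger_gap: -0.001
```

Call:
jog_arm --pt "0 0 0 0 255" --pt "-1.0 -0.26 0 0 255" --pt "-1.9 -0.5 0 0 255" --pt "-2.5 -0.65 0 0 255" --pt "-2 -0.5 2 0 255" --pt "0 0 3 0 255" --pt "0 0 3 0 255" --pt "0 0 0 0 255" --pt "0 0 0 0 255"

```text
t: 6.97
tcp_pos: [0.5097, -0.2401, 0.3009]
tool_rot: [0.99, 0.138, 0.013, 0.003]
force: [0.0, -0.3, -0.1]
finger_gap: 0.004
```

```bash
python3 - <<'E'
from h import *
import pickle
st=sense();print(st["tcp_pos"],mill(st["tcp_pos"]),st["force"],st["t"])
kn(.21)
s=snapshot("wrist");save(s,"w9.png",f=1.5)
s=snapshot("scene");save(s,"s9.png",f=1.5)
a=pickle.load(open("scene0.pkl","rb"))["img"].astype(int);d=abs(a-s["img"]).max(2)>60
cv2.imwrite("pics/d9.png",cv2.resize(d.astype(np.uint8)*255,None,fx=1.5,fy=1.5))
E
```

```text
[ 0.50972968 -0.24014439  0.30091474] [-53.9, -32.8] [ 0.01809844 -0.29195164 -0.08170933] 6.9667
[185 152  16  17 211] mean [58.0, -27.2] fit [ 0.6105 -0.2155  0.2299] [49.8, -34.6] 0.0011
```

View pics/s9.png

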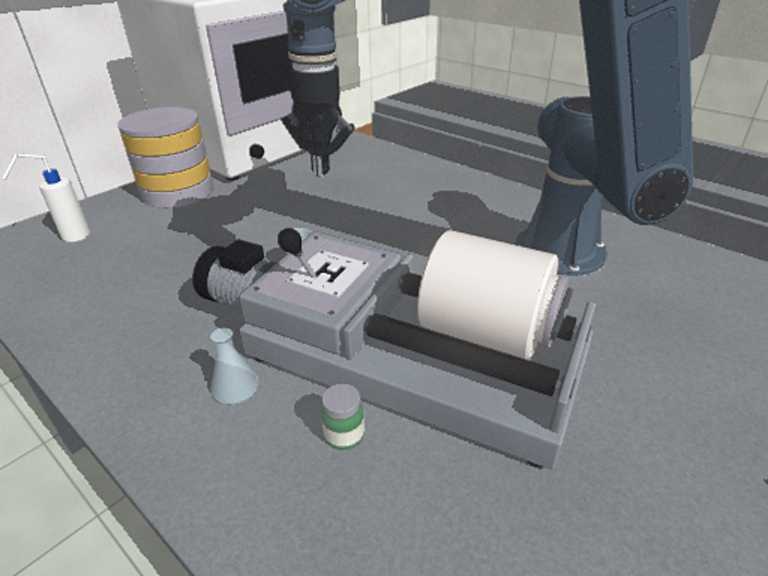

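View pics/d9.png

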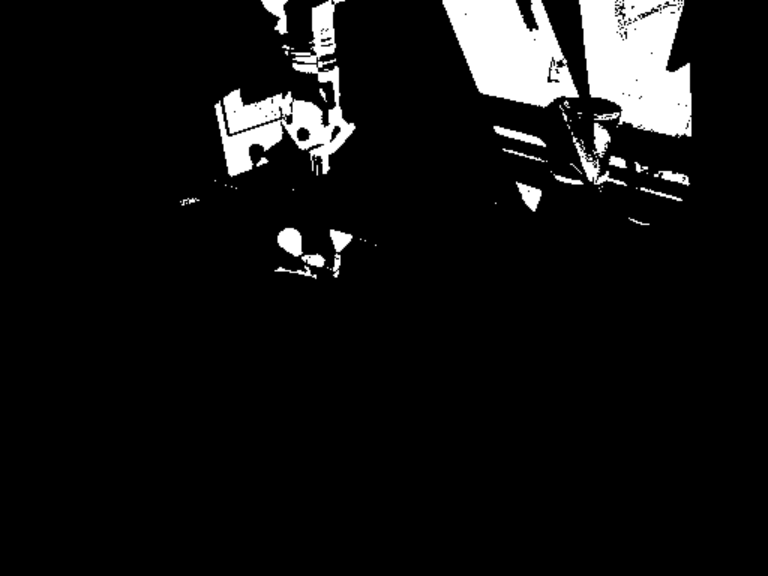

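View pics/w9.png

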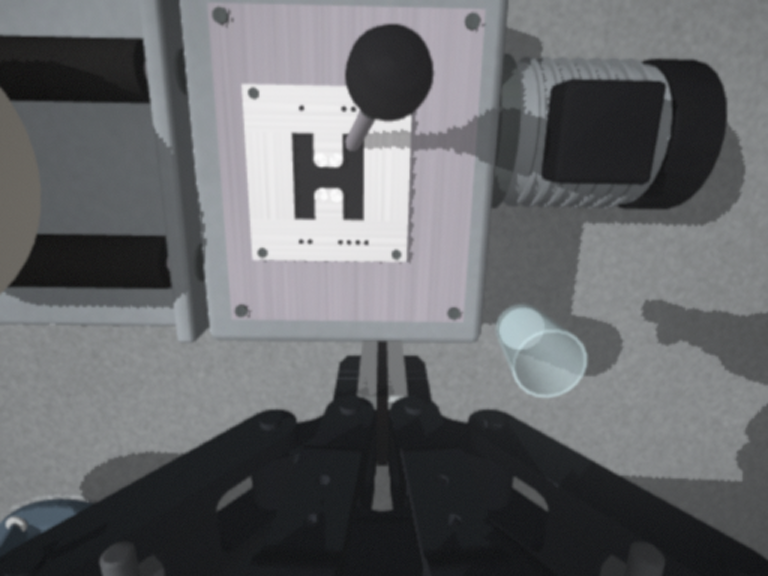

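```bash
python3 -c "
from station import *
print(sign_off())"
```

```text
the job is handed in; nothing more can be done
None
```

The lever is in the third slot, and I handed the job in at about 7 s of the 51 s allowed. The sign-off reports no verdict, so these are my own checks.

**What I did:** With the fingers shut, I pushed the knob from its left side straight across through neutral. I then went round behind it and pushed it forward until the slot end stopped it. The force readings I took stayed below about 10 N, with 9–10 N at the stop, and the lever was never gripped.

**Before the forward push:** The knob stood about 35 mm right of the gate centre and 4 mm forward. That is about 0.20 rad across, still in neutral.

**After letting go:**
- **Lever:** The knob measured 50 mm forward and 35 mm right, about 0.30 rad fore and 0.2 rad across. The wrist view shows the stick at the far end of the three-dot slot.
- **Jar and glassware:** Comparing the scene camera's first and last pictures, only the arm, the lever and their shadows changed. The jar, flask and sample jar had not moved. The beaker is partly hidden from that camera, but it stands upright in the last wrist view.
- **Arm:** It is about 10 cm clear of the lever and the force reads about zero.

**One small disagreement:** The sideways position measured 35 mm, against the nominal 38 mm. That is within the slot clearance and the camera error, and well past the 0.15 rad needed.

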